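# Close the photometer's carriage and press its reading key

## Robot

A 6-joint arm with a two-finger parallel gripper is mounted at the origin on a cart in front of the work surface, level with it; the furniture and walls round the work are solid. World frame = base frame: x ahead of the robot, y to its left, z up, the work surface at z = 0. Lengths are in mm, angles in degrees, forces in N, time in s.
With the tool pointing down it reaches from about 350 to 850 mm from the base axis. Payload 8.1 kg.
Tool frame: the origin (TCP) lies on the front face of the gripper's body, between the roots of the fingers; the fingertips stand r.finger_overhang ahead of it and the grasp point (between the pads) lies 54 mm ahead of it (r.finger_overhang is the distance from the TCP to the fingertips, in mm); y points along the fingers, z is the direction in which the jaws open and shut, and the axes are right-handed (so a half turn about y gives the same grasp; the last joint's range is limited). The gripper opens to 85 mm and grips with 20 to 120 N. Pads are 22 mm wide; open, the fingers measure 114 mm over their backs; the gripper's body (76 mm by 85 mm) begins 54 mm behind the grasp point. The pads swing forward as they close: fully open they stand 13 mm farther back than shut.
Start: joints at [-69.981, 7.471, 85.268, -0, 87.261, -4.893], TCP at [252.757, -544.169, 303.892] pointing down, gripper open.
Joint ranges: [-169.43, 169.43], [-51.17, 129.36], [1.28, 143.12], [-76.62, 256.62], [0, 156.53], [-152.29, 152.29]. Speed limits (degrees/s): [136.94, 136.94, 159.86, 180, 180, 180].

## Interface

Orientations are given as [roll, pitch, yaw] about the fixed x, y, z axes, in that order (R = Rz(yaw) Ry(pitch) Rx(roll)).
In Python, from bench import r gives the robot as it stands. The module is installed in compiled form; this text tells all that it offers.
- The arm moves only by the tool arm_command, never from a script. Its argument "increments" is a list of rows, each a list of 6 numbers: the shift along the tool's x, y, z in m, then the turn, a rotation vector about the tool's x, y, z in rad. In form: [[tx, ty, tz, wx, wy, wz], ...]. A call has exactly 10 rows; each row is the pose to reach, as a shift and turn from the pose commanded when the call began, along the tool's axes at that moment; what a row does not reach only later rows make up. A row lasts 1/8 s, in which the tool goes at most 62.5 mm and 10.7 degrees, less where a joint would pass 70% of its speed; a pose out of reach is approached as far as the arm can. A call with a gripper value outside its range is refused whole. "jaw" is the gripper's target within -1 to 1 (shut at 1, half-way at 0, fully open at -1), set as the call begins (left out, the last holds). The fingers move at their own pace and stop on an object; "force" is the grip in N (left out, the last holds). Time passes only in rows, so rows that repeat a pose let the fingers close, or fill a call up. It gives the time, the measured TCP pose, the force and the opening at its end, in the units of the state.
- r.sense(): the state, without advancing time (a new reading comes with each control period).
- r.snapshot(name): name is "scene" or "side" or "wrist"; returns the picture (480x640x3 uint8, red, green, blue); there is no depth.
- r.camera_model(name): a dict with "intrinsics" (3x3 intrinsics, pixels), "cam_to_world" (4x4, takes a point from camera to world coordinates). Camera axes: x right, y down, z forward; pixel columns grow to the right and rows downward; lengths in mm; the calibration is good to about 2 mm. The wrist camera is an equidistant fisheye: a pixel r from the principal point sees the ray r / f radians off the axis. A picture is of the moment at which its call begins: read the wrist's pose just before it. camera_model takes no time and is no camera call; for the wrist camera it gives the pose at the moment of the call.
- r.hand_in(): hands the job in, once; it reports no verdict.
Trained networks look in the newest picture that a camera, given by its name, has taken for a name from the list of things; names that differ only in an ending like _2 or _b are one class to them, and where a whole thing is asked for, a point or a joint stands for the part that bears it (a point fixed in the world has none). Each returns a list of dicts, best first, with "conf" (0 to 1); they miss things now and then, are a little off and sometimes report something else, mostly with a low value. They report only what shows in the picture. A call takes as long as a camera call.
- r.trace(camera, target): "mask" (480x640 bool, what is visible of it) and "position" ([column, row] in pixels, amid what is visible of it).
- r.spot_point(camera, target): "position" ([column, row] in pixels: a listed point, or the origin of a listed thing).
The state is a dict: "time": time; "joint_pos": joint angles; "qd": joint speeds; "joint_efforts": joint torques, N m; "tool_pos": TCP position; "tcp_rot": TCP orientation; "ft_force": force on the tool from outside, world axes, zero at the start; "wrist_torque": the same for the moment, N m; "finger_gap": finger opening in mm.
Only numpy, scipy, OpenCV 4.12 (cv2) and the standard library are available. Lean on these libraries where they do the work, as an engineer would, in place of code of your own. Each camera call takes 0.05 s, during which the arm holds its last target.

## Task

Take a reading on the photometer; the cuvette is already in its black sliding carriage. With the fingertips, push the carriage up its track until it is fully home under the black tower, then press the middle one of the three round keys below the display, gently, until it goes down, and let it come up again. Do not press the two keys beside it, and leave the timer, the vial, the black cap and the tube round the instrument where they are.

Things in the scene. Friction and masses are not known exactly. Their poses are not given: they have to be found in the camera images.
- photometer: Cream wedge-shaped bench instrument, 192 (x) x 252 (y) mm, standing fixed. Origin: centre of its underside, on the worktop; x to its back, y to its left seen from its front, z up. Its flat top rises to the back at 14.6 deg: 50 mm high at x = -14 mm, 68 mm at x = 55 mm. Left half: a display with a row of three round keys (along y) in front of it. Right half: a black track up the slope.
- photometer_carriage (a joint): Travel of the black sliding carriage, m: 0 = fully home under the tower, 0.036 = pulled right out to the front (down the slope). It starts 0.022 to 0.036 out. It slides freely along the track, parallel to the sloping top (14.6 deg), with 0.6 N of friction, meets a hard stop at 0 and stays where it is left; it cannot come off.
- carriage_front (a point): Middle of the carriage's front face; moves with it. Carriage: black plate 68 long, 24 wide, 5 mm thick, its underside 6 mm above the sloping top; at its front end stands a tab 18 wide, 4 thick, 6 mm above the plate. Square to the slope, this point is 4 mm below the tab's top edge and 12.5 mm above the sloping top. The face looks down the slope (photometer -x): push it up the slope.
- middle_key_top (a point): Centre of the top of the middle key, the one to press: a black round key, 12 mm across, that stands 4.4 mm out of the sloping top. Its top is parallel to the slope and it is pressed square to it (downward and 14.6 deg to the back). It moves with the key.
- photometer_key_1 (a joint): Travel of the left key (photometer y = +83 mm), 32 mm left of the middle one and alike, m: 0 = up, 0.0014 = down. Not to be pressed.
- photometer_key_2 (a joint): Travel of the middle key (y = +51 mm), m: 0 = up, 0.0014 = down at its stop. A stiff spring: it starts to give at 1 N, and is fully down at 6.6 N; it springs up when let go (to within 0.3 mm).
- photometer_key_3 (a joint): Travel of the right key (y = +19 mm), 32 mm right of the middle one and alike, m: 0 = up, 0.0014 = down. Not to be pressed.
- lab_timer: A white lab timer with its own display and buttons, 64 x 62 x 19 mm, lying loose on the worktop left of the photometer: leave it. Origin: centre of its underside.
- amber_vial: An amber vial with a black cap, 28 mm across, 62 mm tall, standing loose near the photometer: leave it. Origin: centre of its underside.
- cuvette_cap: A black cylindrical light cap, 26 mm across, 70 mm tall, standing loose near the photometer: leave it. Origin: centre of its underside.
- conical_tube: A capped plastic tube, 20 mm thick and 119 mm long (along its y), lying loose in front of the photometer: leave it. Origin: the middle of its underside.
- tower_top (a point): Middle of the top of the upright black tower at the back of the track, 214 mm above the worktop: 44 mm thick, it spans photometer x = 36 to 80, y = -93 to -49 mm, on a foot that begins at x = 31 mm. Keep the gripper clear of it.

How it is judged (in metres and radians):
On the way, in this order (a step that is already met when the one before it is completed fails the run):
1. the carriage is pushed fully home (within 2.5 mm of its stop) (value of joint photometer_carriage below 0.0025 m), for 0.2 s.
2. the middle key is pressed down (by more than 0.9 mm of its 1.4 mm) (value of joint photometer_key_2 above 0.0009 m), for 0.05 s.
At the end, for the whole second after the job is handed in: the carriage is home within 2.5 mm, all three keys are up again (within 0.6 mm), and the timer, vial, cap and tube are within 12 mm of where they stood (value of joint photometer_carriage below 0.0025 m and value of joint each of photometer_key_1, photometer_key_2, photometer_key_3 below 0.0006 m and distance of each of lab_timer, amber_vial, cuvette_cap, conical_tube from where it was at the start of the episode below 0.012 m); the robot touches nothing.
It fails at once if the left or the right key is pressed (by over 0.6 mm) (value of joint any of photometer_key_1, photometer_key_3 above 0.0006 m).
It fails at once if the middle key is pressed while the carriage is not home (value of joint photometer_key_2 above 0.0006 m and value of joint photometer_carriage above 0.004 m).
It fails at once if the timer, vial, cap or tube is moved by over 12 mm (distance of any of lab_timer, amber_vial, cuvette_cap, conical_tube from where it was at the start of the episode above 0.012 m).
It fails at once if the robot presses on the photometer with over 35 N (contact force between any of the fingers, the arm and photometer above 35 N).
It also fails if it takes over 42 s, if anything falls off the work surface, if the arm or the gripper's body presses on something with over 40 N, if the wrist force passes 120 N, or if a joint passes its speed limit or range.

## Working session

There is one attempt and no reset: what is moved stays moved. The work goes in short steps, Python scripts to look and compute and a tool call to move; the robot and the scene stay as the last step left them, time stands still between calls to the robot, and variables do not carry over. Pictures are saved under pics/ and viewed, and the job is handed in when it is done.

Besides the shell and the picture viewer there is one more tool, called after "Emit:" as name(argument=value, ...), one argument or row to a line, values as JSON. arm_command: Moves the arm, as the interface text tells. Its arguments: {"type":"object","properties":{"increments":{"type":"array","items":{"type":"array","items":{"type":"number"}}},"jaw":{"type":"number"},"force":{"type":"number"}},"required":["increments"]}

```bash
mkdir -p pics
cat > h.py <<'E'
import numpy as np,cv2
from bench import r
from scipy.spatial.transform import Rotation as R
def save(c,n):
    im=r.snapshot(c); cv2.imwrite('pics/'+n,im[:,:,::-1]); return im
def ray(c,px,M=None):
    M=M or r.camera_model(c);K=np.array(M['intrinsics']);T=np.array(M['cam_to_world'])
    d=np.array([(px[0]-K[0,2])/K[0,0],(px[1]-K[1,2])/K[1,1],1.])
    if c=='wrist':
        th=np.hypot(d[0],d[1]);u=d[:2]/max(th,1e-9);d=np.array([*(u*np.sin(th)),np.cos(th)])
    d=T[:3,:3]@d;return T[:3,3],d/np.linalg.norm(d)
def proj(c,P,M=None):
    M=M or r.camera_model(c);K=np.array(M['intrinsics']);T=np.array(M['cam_to_world'])
    p=T[:3,:3].T@(np.asarray(P,float)-T[:3,3])
    if c=='wrist':
        th=np.arctan2(np.hypot(p[0],p[1]),p[2]);u=p[:2]/np.hypot(p[0],p[1])*th
    else: u=p[:2]/p[2]
    return np.array([K[0,0]*u[0]+K[0,2],K[1,1]*u[1]+K[1,2]])
E
python3 - <<'E'
from h import *
print(r.sense(),r.finger_overhang)
for c in ['scene','side','wrist']:
    save(c,c+'0.png');M=r.camera_model(c);print(c,np.round(M['intrinsics'],1).tolist(),np.round(M['cam_to_world'],3).tolist())
    for t in ['carriage_front','middle_key_top','tower_top','photometer','lab_timer','amber_vial','cuvette_cap','conical_tube']:
        print(t,[(np.round(x['position'],1).tolist(),round(x['conf'],2)) for x in r.spot_point(c,t)[:3]])
E
```

```text
{'time': 0.0, 'joint_pos': array([-6.99819749e+01,  7.51516756e+00,  8.53308827e+01, -5.80232252e-04,
        8.72613353e+01, -4.89452037e+00]), 'qd': array([-0.04181736, -0.09044516, -0.07647082,  0.01609711, -0.03480494,
       -0.02701816]), 'joint_efforts': array([-3.77448276e-03, -5.69407654e+01, -5.00561607e+01, -4.51781007e-04,
        1.50981301e-02, -3.47950277e-05]), 'tool_pos': array([ 252.59835616, -543.76865516,  302.82831952]), 'tcp_rot': array([-9.01070433e+01,  8.58489594e-03, -1.55087434e+02]), 'ft_force': array([ 0.06808215, -0.39153629, -0.16139396]), 'wrist_torque': array([ 0.02147056, -0.01766774,  0.05171778]), 'finger_gap': 85.69703917767514} 72.6
scene [[551.6, 0.0, 324.2], [0.0, 551.6, 240.1], [0.0, 0.0, 1.0]] [[-0.801, -0.37, 0.471, 98.982], [-0.598, 0.468, -0.651, 828.903], [0.02, -0.803, -0.596, 722.64], [0.0, 0.0, 0.0, 1.0]]
carriage_front [([337.8, 250.1], 0.84)]
middle_key_top [([306.2, 285.8], 0.44)]
tower_top [([289.8, 173.3], 0.55), ([357.0, 249.5], 0.49)]
photometer [([310.7, 290.2], 0.71)]
lab_timer [([307.1, 373.5], 0.85)]
amber_vial [([369.8, 339
[... 213 characters left out ...]
059, 0.18, 410.205], [-0.19, 0.327, -0.926, 1001.56], [-0.004, -0.943, -0.332, 441.788], [0.0, 0.0, 0.0, 1.0]]
carriage_front [([320.5, 263.2], 0.61)]
middle_key_top []
tower_top [([276.8, 199.7], 0.59)]
photometer [([308.7, 303.9], 0.63)]
lab_timer []
amber_vial [([327.9, 271.7], 0.73)]
cuvette_cap [([390.2, 317.2], 0.76), ([363.0, 350.1], 0.25)]
conical_tube [([367.2, 295.4], 0.72)]
wrist [[371.6, 0.0, 320.9], [0.0, 371.6, 238.2], [0.0, 0.0, 1.0]] [[0.421, -0.872, -0.25, 315.908], [-0.907, -0.405, -0.115, -514.176], [-0.001, 0.275, -0.961, 373.521], [0.0, 0.0, 0.0, 1.0]]
carriage_front []
middle_key_top []
tower_top []
photometer []
lab_timer []
amber_vial []
cuvette_cap []
conical_tube []
```

View pics/scene0.png

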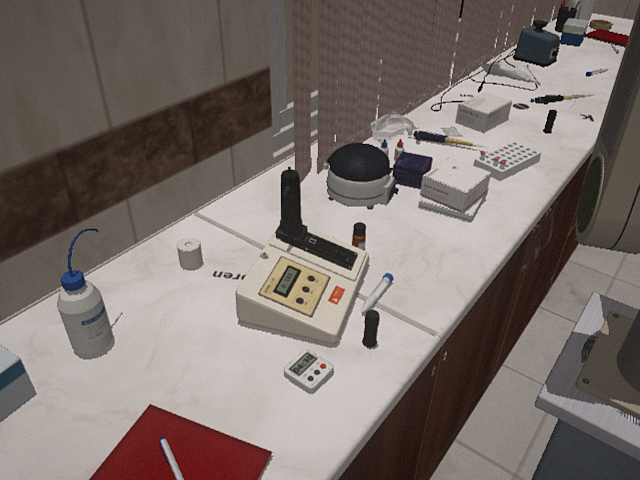

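View pics/side0.png

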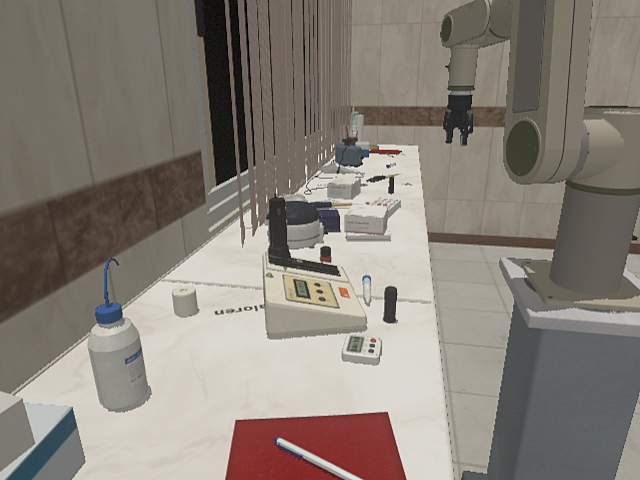

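View pics/wrist0.png

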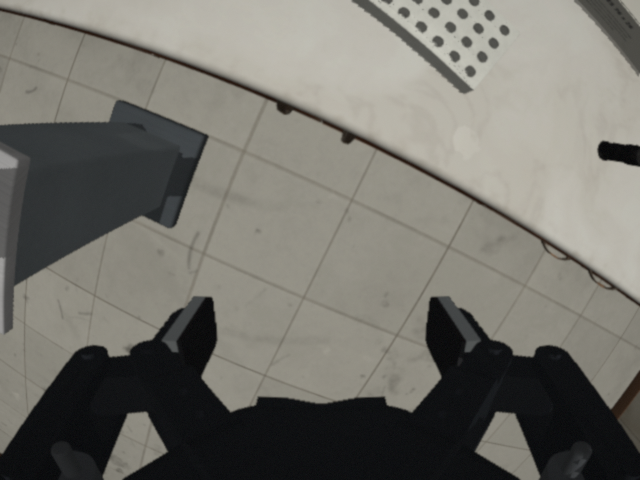

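The scene view shows the photometer around (305,290), with the tower top near (290,173), the carriage tab near (362,268) and the keys near (310,290). The vial is behind at (359,235), the cap is at (371,328) and the tube is at (378,292). I'll get a coarse pose from these first.

Run:
```python
from h import *
im=cv2.imread('pics/scene0.png')[150:390,220:420]; cv2.imwrite('pics/s_crop.png',cv2.resize(im,None,fx=3,fy=2.5,interpolation=3) if 0 else cv2.resize(im,(500,600),interpolation=2))
im=cv2.imread('pics/side0.png')[185:365,250:410]; cv2.imwrite('pics/d_crop.png',cv2.resize(im,(533,600),interpolation=2))
def tri(a,b):
    (p,d),(q,e)=ray('scene',a),ray('side',b)
    s=np.linalg.lstsq(np.c_[d,-e],q-p,rcond=None)[0];A=p+s[0]*d;B=q+s[1]*e;return np.round((A+B)/2,1),np.linalg.norm(A-B).round(1)
print('tower',tri((289.8,173.3),(276.8,199.7)))
for n,z,px in [('tower',214,(289.8,173.3)),('key',60,(306.2,285.8)),('phot',0,(310.7,290.2)),('timer',0,(307.1,373.5)),('cap',0,(370.5,346)),('tube',0,(372,298.1)),('vial',0,(359.8,248))]:
    p,d=ray('scene',px);print(n,np.round(p+d*(z-p[2])/d[2],1))
for n,z,px in [('tower',214,(276.8,199.7)),('phot',0,(308.7,303.9)),('cap',0,(390.2,320)),('tube',0,(367.2,295.4)),('vial',0,(327.9,271.7))]:
    p,d=ray('side',px);print(n,np.round(p+d*(z-p[2])/d[2],1))
```

```text
tower (array([672.8, 147.8, 213.5]), np.float64(2.9))
tower [674.4 147.  214. ]
key [565.  236.7  60. ]
phot [592.2 187.9   0. ]
timer [470.3 354.4  -0. ]
cap [420.1 238.7   0. ]
tube [485. 133.   0.]
vial [592.4  14.9   0. ]
tower [670.  153.8 214. ]
phot [595.9 194.9   0. ]
cap [422.9 230.7   0. ]
tube [477.4 132.9   0. ]
vial [585.4  22.1   0. ]
```

View pics/s_crop.png

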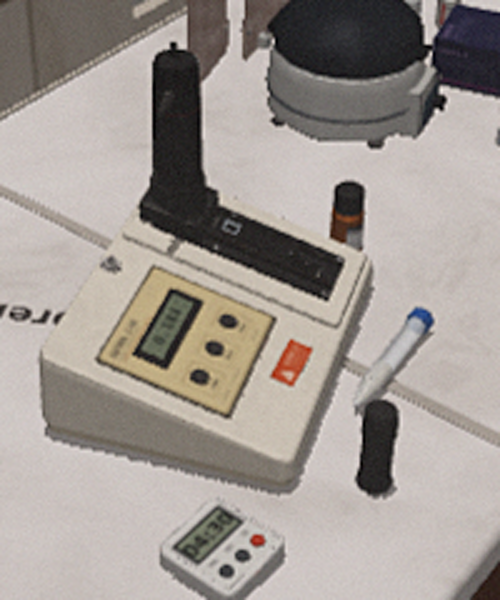

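View pics/d_crop.png

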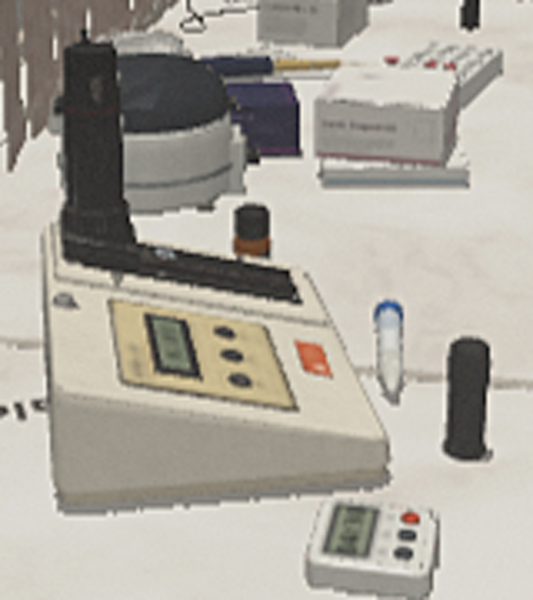

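```bash
cat >> h.py <<'E'
def inc(Pt,Rt,n=10,P0=None,R0=None):
    s=r.sense();P0=np.array(s['tool_pos']) if P0 is None else P0;R0=R.from_euler('xyz',s['tcp_rot'],degrees=True) if R0 is None else R0
    t=R0.inv().apply(np.asarray(Pt)-P0)/1000;w=(R0.inv()*Rt).as_rotvec()
    return np.round(t,4),np.round(w,4)
def Rt(yaw,tilt=14.6): return R.from_euler('z',yaw,degrees=True)*R.from_euler('y',-tilt,degrees=True)*R.from_euler('x',-90,degrees=True)
E
python3 - <<'E'
from h import *
t,w=inc([430,-180,330],Rt(-67,0));print(t,np.degrees(w))
for k in range(1,11): print(np.round(np.r_[t,w]*k/10,3).tolist())
E
```

```text
[-0.3141 -0.0261 -0.2556] [ 5.72957795e-03 -8.80865314e+01 -0.00000000e+00]
[-0.031, -0.003, -0.026, 0.0, -0.154, -0.0]
[-0.063, -0.005, -0.051, 0.0, -0.307, -0.0]
[-0.094, -0.008, -0.077, 0.0, -0.461, -0.0]
[-0.126, -0.01, -0.102, 0.0, -0.615, -0.0]
[-0.157, -0.013, -0.128, 0.0, -0.769, -0.0]
[-0.188, -0.016, -0.153, 0.0, -0.922, -0.0]
[-0.22, -0.018, -0.179, 0.0, -1.076, -0.0]
[-0.251, -0.021, -0.204, 0.0, -1.23, -0.0]
[-0.283, -0.023, -0.23, 0.0, -1.384, -0.0]
[-0.314, -0.026, -0.256, 0.0, -1.537, -0.0]
```

Emit:
arm_command(
  increments=[
    [-0.031, -0.003, -0.026, 0, -0.154, 0],
    [-0.063, -0.005, -0.051, 0, -0.307, 0],
    [-0.094, -0.008, -0.077, 0, -0.461, 0],
    [-0.126, -0.01, -0.102, 0, -0.615, 0],
    [-0.157, -0.013, -0.128, 0, -0.769, 0],
    [-0.188, -0.016, -0.153, 0, -0.922, 0],
    [-0.22, -0.018, -0.179, 0, -1.076, 0],
    [-0.251, -0.021, -0.204, 0, -1.23, 0],
    [-0.283, -0.023, -0.23, 0, -1.384, 0],
    [-0.314, -0.026, -0.256, 0, -1.537, 0],
  ],
  jaw=1,
)

```text
time: 2.6
tool_pos: [430.1, -178.5, 330.1]
tcp_rot: [-90.0, -0.0, -66.7]
ft_force: [0.4, 0.8, 0.5]
finger_gap: 0.0
```

Run:
```python
from h import *
s=r.sense();print(s['time'],s['tool_pos'],s['tcp_rot'],s['joint_pos'],s['finger_gap'],r.finger_overhang)
C=np.array([594,190,0]);z=R.from_euler('z',22,degrees=True)
P=C+z.apply([-50,0,300]);print(P)
t,w=inc(P,Rt(22));print(t,np.degrees(w))
for k in range(1,11): print(np.round(np.r_[t,w]*k/10,3).tolist())
```

```text
2.6 [ 430.11739806 -178.45822963  330.11115073] [-8.99828173e+01 -1.90040595e-02 -6.67373129e+01] [-2.88474264e+01 -1.43597613e+01  1.03507035e+02  1.88937744e-03
  9.08271753e+01 -5.21100887e+01] 0.004381144219655809 72.6
[547.64080727 171.26967033 300.        ]
[-0.2749  0.0301  0.2461] [ 11.29872772 -88.21258214 -11.52218126]
[-0.027, 0.003, 0.025, 0.02, -0.154, -0.02]
[-0.055, 0.006, 0.049, 0.039, -0.308, -0.04]
[-0.082, 0.009, 0.074, 0.059, -0.462, -0.06]
[-0.11, 0.012, 0.098, 0.079, -0.616, -0.08]
[-0.137, 0.015, 0.123, 0.099, -0.77, -0.101]
[-0.165, 0.018, 0.148, 0.118, -0.924, -0.121]
[-0.192, 0.021, 0.172, 0.138, -1.078, -0.141]
[-0.22, 0.024, 0.197, 0.158, -1.232, -0.161]
[-0.247, 0.027, 0.221, 0.177, -1.386, -0.181]
[-0.275, 0.03, 0.246, 0.197, -1.54, -0.201]
```

Emit:
arm_command(
  increments=[
    [-0.027, 0.003, 0.025, 0.02, -0.154, -0.02],
    [-0.055, 0.006, 0.049, 0.039, -0.308, -0.04],
    [-0.082, 0.009, 0.074, 0.059, -0.462, -0.06],
    [-0.11, 0.012, 0.098, 0.079, -0.616, -0.08],
    [-0.137, 0.015, 0.123, 0.099, -0.77, -0.101],
    [-0.165, 0.018, 0.148, 0.118, -0.924, -0.121],
    [-0.192, 0.021, 0.172, 0.138, -1.078, -0.141],
    [-0.22, 0.024, 0.197, 0.158, -1.232, -0.161],
    [-0.247, 0.027, 0.221, 0.177, -1.386, -0.181],
    [-0.275, 0.03, 0.246, 0.197, -1.54, -0.201],
  ],
)

```text
time: 3.85
tool_pos: [549.1, 170.7, 300.0]
tcp_rot: [-90.0, -14.6, 22.0]
ft_force: [0.2, -0.3, 0.7]
finger_gap: -0.3
```

Run:
```python
from h import *
import json
s=r.sense();print(s['time'],s['tool_pos'],s['tcp_rot'],s['joint_pos'],s['finger_gap'])
M=r.camera_model('wrist');json.dump({k:np.array(v).tolist() for k,v in M.items()},open('w1.json','w'))
save('wrist','w1.png')
for t in ['carriage_front','middle_key_top','tower_top']:
    print(t,[(np.round(x['position'],1).tolist(),round(x['conf'],2)) for x in r.spot_point('wrist',t)[:3]])
```

```text
3.85 [549.10181411 170.70986862 299.98466926] [-90.03874824 -14.62792286  22.03964992] [  10.73171722   -7.57318144  101.70019216    2.95249565   71.53269494
 -101.88602857] -0.2653690055020031
carriage_front [([241.9, 157.4], 0.59)]
middle_key_top [([382.5, 187.8], 0.59)]
tower_top [([209.4, 390.3], 0.93), ([509.7, 132.5], 0.5)]
```

View pics/w1.png

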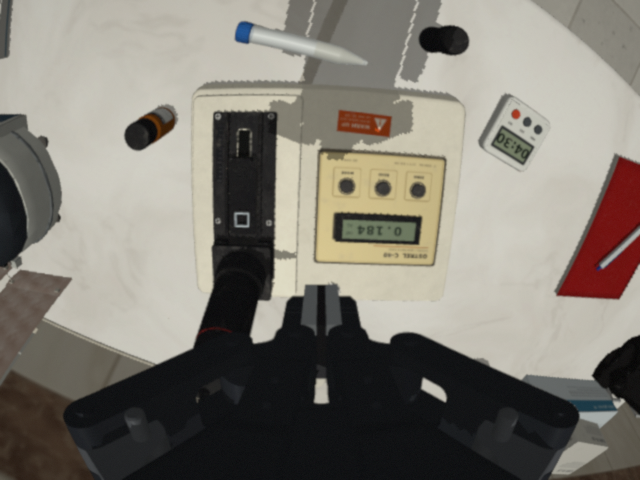

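Run:
```python
import cv2
im=cv2.imread('pics/w1.png')
cv2.imwrite('pics/w1a.png',cv2.resize(im[75:305,180:300],None,fx=2.6*1,fy=2.6,interpolation=2))
cv2.imwrite('pics/w1b.png',cv2.resize(im[80:310,290:480],None,fx=2.6,fy=2.6,interpolation=2))
```

```text
(no output)
```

View pics/w1a.png

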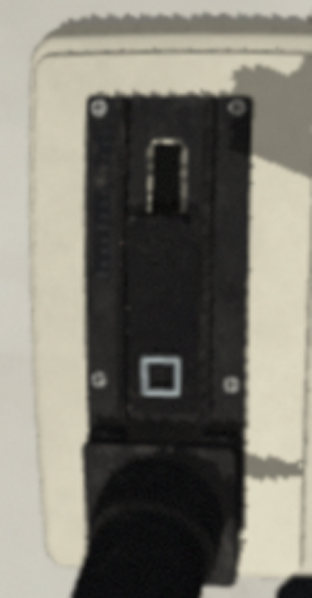

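View pics/w1b.png

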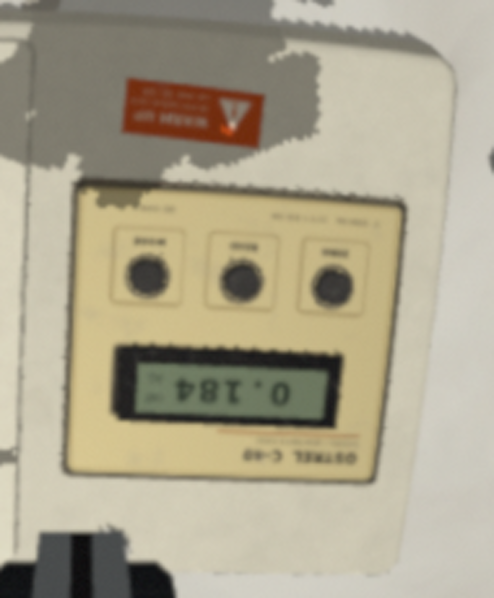

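```bash
cat > fit.py <<'E'
from h import *
import json
from scipy.optimize import least_squares
M1=json.load(open('w1.json'));Ms=r.camera_model('scene');Md=r.camera_model('side')
a=np.radians(14.6);ta=np.tan(a)
def top(x,y,h): # point h above slope (normal)
    z=50+(x+14)*ta; return np.array([x-h*np.sin(a),y,z+h*np.cos(a)])
def W(q,p): return np.array([q[0],q[1],0])+R.from_euler('z',q[2],degrees=True).apply(p)
E
python3 - <<'E'
from fit import *
obs=[('wrist',M1,(346.5,186.2),'k',19),('wrist',M1,(382.8,187.8),'k',51),('wrist',M1,(418.2,190.2),'k',83),
('wrist',M1,(209.4,390.3),'t',0),('scene',Ms,(289.8,173.3),'t',0),('side',Md,(276.8,199.7),'t',0),
('scene',Ms,(306.2,285.8+4),'k',51)]
def res(q,w=True):
    o=[]
    for c,M,px,k,y in obs:
        P=W(q,top(q[3],y,4.4) if k=='k' else np.array([58,-71,214.]))
        o.append(proj(c,P,M)-px)
    return np.array(o).ravel()
s=least_squares(res,[594,190,22,-20],loss='soft_l1');print(s.x);print(res(s.x).reshape(-1,2).round(1))
q=s.x
# carriage
p,d=ray('wrist',(241.9,157.4),M1)
for h in (12.5,16.5):
    f=lambda v:W(q,top(v[0],v[1],h))-(p+d*v[2])
    v=least_squares(f,[-40,-71,300]).x;print('carr local foot',h,v,W(q,top(v[0],v[1],h)))
print('key',W(q,top(q[3],51,4.4)))
# overlay
for nm,c,M in [('w1.png','wrist',M1),('scene0.png','scene',Ms),('side0.png','side',Md)]:
    im=cv2.imread('pics/'+nm);im=cv2.resize(im,None,fx=1.25,fy=1.25)
    pts=[W(q,np.array([x,y,0.])) for x in(-96,96) for y in(-126,126)]+[W(q,top(x,y,0)) for x in (-14,55) for y in (-126,126)]+[W(q,np.array([x,y,214.])) for x in(36,80) for y in(-93,-49)]+[W(q,top(q[3],y,4.4)) for y in (19,51,83)]
    for i,P in enumerate(pts):
        u=proj(c,P,M)*1.25;cv2.circle(im,(int(u[0]),int(u[1])),2,[(0,0,255),(0,255,0),(255,0,0)][min(i//4,2)],-1)
    cv2.imwrite('pics/o_'+nm,im)
E
```

```text
[595.93560017 193.04416286  19.80089588 -13.63753306]
[[ 0.1  0.1]
 [ 0.4  0.2]
 [ 0.3 -0.2]
 [-0.1 -0. ]
 [ 0.3 -0.3]
 [-1.  -1. ]
 [ 0.3 -1.8]]
carr local foot 12.5 [-35.96301277 -70.08186566 315.41707117] [582.87472652 113.8559247   56.37542832]
carr local foot 16.5 [-36.22487841 -69.27476512 311.32749446] [581.40627263 114.1850415   60.17805411]
key [564.78446573 236.03334944  54.35233592]
```

View pics/o_w1.png

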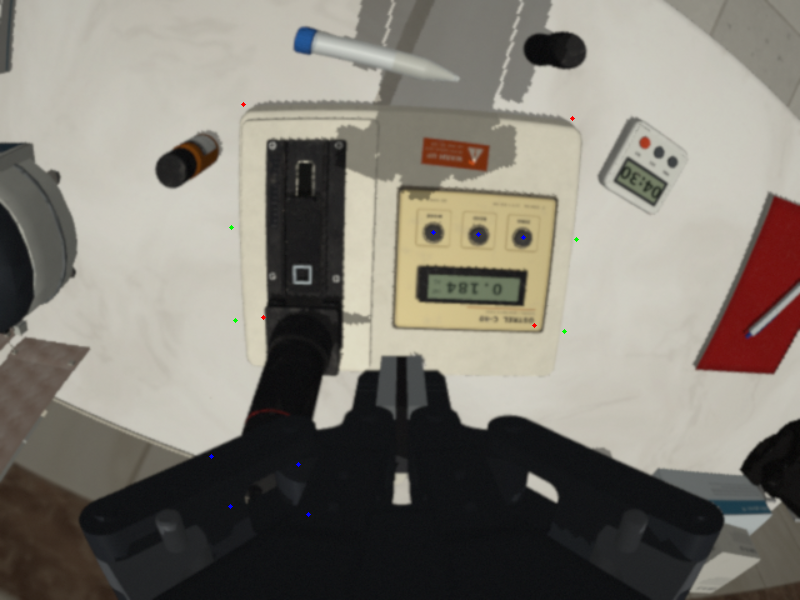

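View pics/o_scene0.png

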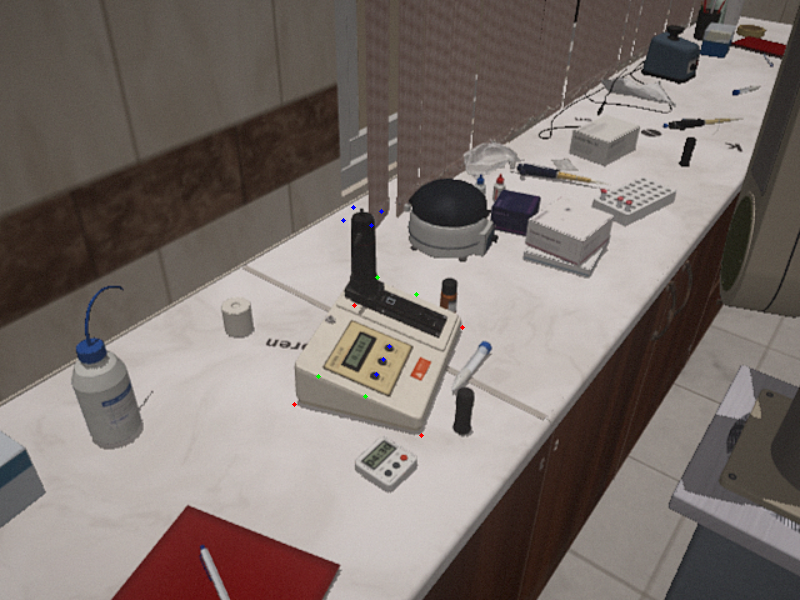

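Pose fit: origin (596,193), yaw 19.8°, key row at x = -13.6. Residuals are under 2 px. The tab lies at y ≈ -70 against -71 expected, so the two agree. Next I'll line up in front of the tab.

```bash
cat >> fit.py <<'E'
q=np.array([595.94,193.04,19.8,-13.64])
def tcp(x,y,h): return W(q,top(x,y,h+72.6))
E
python3 - <<'E'
from fit import *
Rg=Rt(q[2])
for p in [(-62,-70.5,60),(-62,-70.5,10)]:
    print(tcp(*p).round(1),inc(tcp(*p),Rg))
E
```

```text
[530.   94.4 165.8] (array([-0.0772,  0.1182, -0.0632]), array([-0.0087,  0.0325, -0.0015]))
[541.9  98.7 117.4] (array([-0.0772,  0.1682, -0.0636]), array([-0.0087,  0.0325, -0.0015]))
```

Emit:
arm_command(
  increments=[
    [-0.02, 0.01, -0.016, -0.002, 0.008, 0],
    [-0.04, 0.025, -0.032, -0.004, 0.016, 0],
    [-0.06, 0.05, -0.05, -0.006, 0.024, 0],
    [-0.077, 0.08, -0.063, -0.009, 0.0325, -0.0015],
    [-0.077, 0.105, -0.0635, -0.009, 0.0325, -0.0015],
    [-0.077, 0.125, -0.0635, -0.009, 0.0325, -0.0015],
    [-0.077, 0.14, -0.0635, -0.009, 0.0325, -0.0015],
    [-0.077, 0.15, -0.0635, -0.009, 0.0325, -0.0015],
    [-0.077, 0.154, -0.0635, -0.009, 0.0325, -0.0015],
    [-0.077, 0.154, -0.0635, -0.009, 0.0325, -0.0015],
  ],
)

```text
time: 5.3
tool_pos: [539.2, 97.3, 131.7]
tcp_rot: [-90.0, -14.7, 19.8]
ft_force: [0.5, -0.2, -0.2]
finger_gap: -0.2
```

Run:
```python
from fit import *
s=r.sense();print(s['time'],s['tool_pos'],s['tcp_rot'],s['ft_force'])
M=r.camera_model('wrist');json.dump({k:np.array(v).tolist() for k,v in M.items()},open('w2.json','w'))
im=save('wrist','w2.png');save('scene','s2.png')
for t in ['carriage_front','middle_key_top']:
  for c in ['wrist','scene']:
    print(t,c,[(np.round(x['position'],1).tolist(),round(x['conf'],2)) for x in r.spot_point(c,t)[:3]])
for h in (12.5,):
  print(proj('wrist',W(q,top(-36,-70.5,h)),M),proj('wrist',W(q,top(-13.64,51,4.4)),M))
print(inc(tcp(-62,-70.5,10),Rt(q[2])))
im=cv2.imread('pics/s2.png')[180:400,230:450];cv2.imwrite('pics/s2c.png',cv2.resize(im,(600,600),interpolation=2))
```

```text
5.3 [539.21338293  97.31957963 131.65199611] [-90.0195974  -14.65826357  19.80636173] [ 0.47679612 -0.24445831 -0.15616342]
carriage_front wrist []
carriage_front scene [([338.1, 250.5], 0.51)]
middle_key_top wrist [([523.4, 354.3], 0.73)]
middle_key_top scene [([307.9, 285.2], 0.5)]
[320.33091787 341.31360117] [526.01804685 356.19021384]
(array([-0.0009,  0.0148,  0.0004]), array([0.0005, 0.0002, 0.0017]))
```

View pics/w2.png

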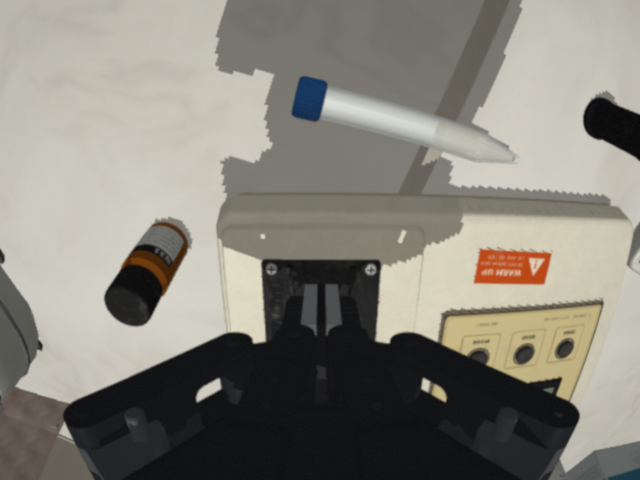

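View pics/s2c.png

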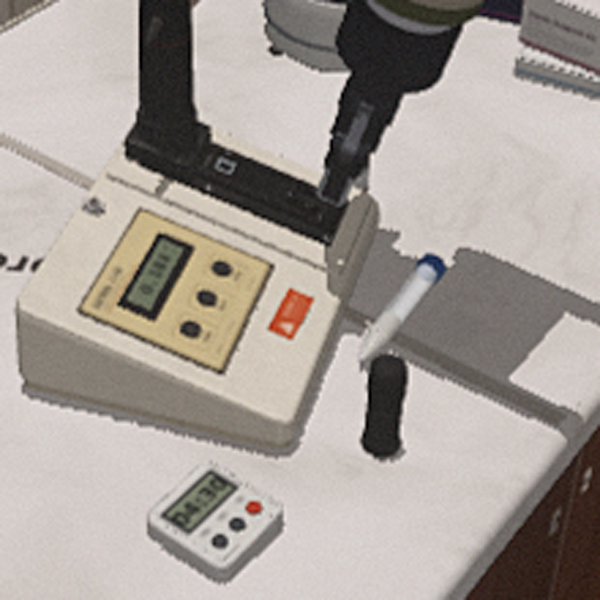

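The fingers hang over the track ahead of the carriage, and the middle key shows at (524,354) against a predicted (526,356). The scene network puts the carriage front at (338,250), so I'll check that against my estimate before going down.

Run:
```python
from fit import *
for x in (-70,-60,-50,-36,-30,-20,0): print(x,proj('scene',W(q,top(x,-70.5,12.5)),Ms).round(1),proj('wrist',W(q,top(x,-70.5,12.5)),M1).round(1))
print('tip',proj('scene',W(q,top(-62,-70.5,24)),Ms))
im=cv2.imread('pics/scene0.png')[220:300,270:380];cv2.imwrite('pics/sc0.png',cv2.resize(im,(800,582),interpolation=2))
```

```text
-70 [354.1 257.8] [242.1 115.6]
-60 [349.3 255.8] [241.8 127.9]
-50 [344.4 253.8] [241.6 140.2]
-36 [337.7 250.9] [241.4 157.4]
-30 [334.8 249.7] [241.4 164.7]
-20 [330.  247.7] [241.3 176.9]
0 [320.4 243.7] [241.4 200.9]
tip [351.9395823  252.02463952]
```

View pics/sc0.png

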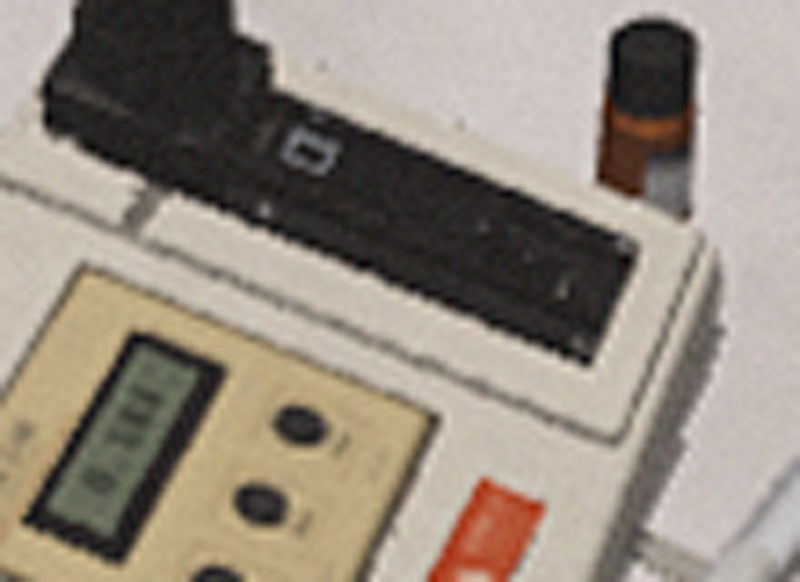

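Both cameras agree on the carriage front at x ≈ -36. I'll descend and start pushing.

Emit:
arm_command(
  increments=[
    [-0.001, 0.006, 0, 0, 0, 0],
    [-0.001, 0.012, 0, 0, 0, 0],
    [-0.001, 0.0148, 0, 0, 0, 0],
    [-0.001, 0.0148, 0, 0, 0, 0],
    [0.004, 0.0148, 0, 0, 0, 0],
    [0.01, 0.0148, 0, 0, 0, 0],
    [0.015, 0.0148, 0, 0, 0, 0],
    [0.02, 0.0148, 0, 0, 0, 0],
    [0.024, 0.0148, 0, 0, 0, 0],
    [0.026, 0.0148, 0, 0, 0, 0],
  ],
)

```text
time: 6.85
tool_pos: [566.5, 107.2, 123.7]
tcp_rot: [-90.0, -14.6, 19.8]
ft_force: [-0.9, -0.4, -0.8]
finger_gap: -0.1
```

Run:
```python
from fit import *
s=r.sense();print(s['time'],s['tool_pos'],s['tcp_rot'],s['ft_force'])
l=R.from_euler('z',-q[2],degrees=True).apply(s['tool_pos']-np.array([q[0],q[1],0]))
print('want',tcp(-62,-70.5,10))
save('wrist','w3.png');save('scene','s3.png')
print([(np.round(x['position'],1).tolist(),round(x['conf'],2)) for x in r.spot_point('scene','carriage_front')[:3]])
im=cv2.imread('pics/s3.png')[200:310,260:400];cv2.imwrite('pics/s3c.png',cv2.resize(im,(763,600),interpolation=2))
```

```text
6.85 [566.4774814  107.161566   123.71716641] [-90.01758572 -14.64552969  19.81095529] [-0.88603691 -0.36082955 -0.76195039]
want [541.89640402  98.65331655 117.42971399]
[([333.6, 248.2], 0.54)]
```

View pics/s3c.png

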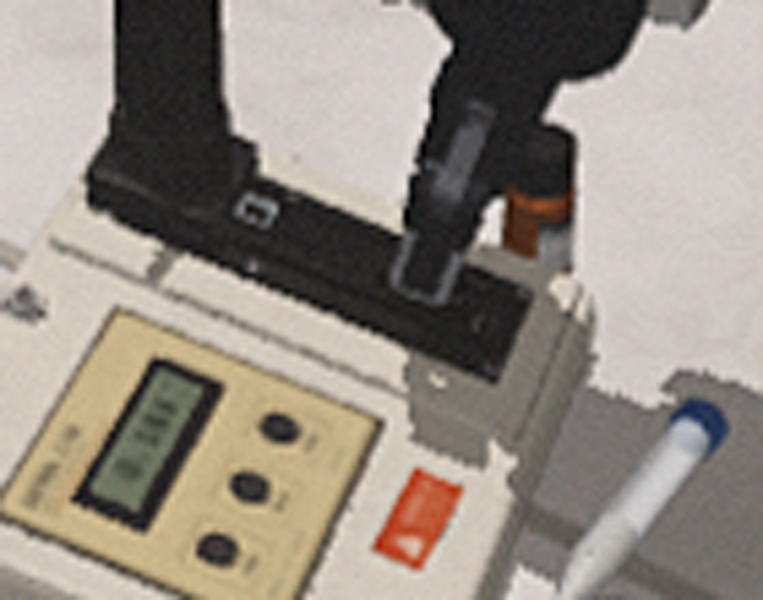

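View pics/w3.png

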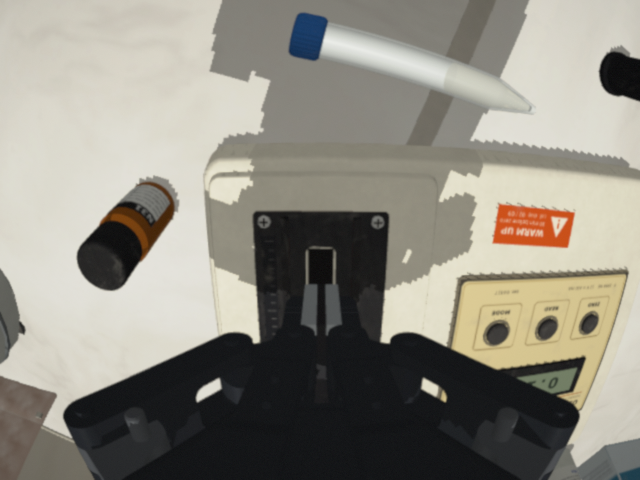

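Contact is made: the cuvette square has moved about 5 px up-slope and the push force is about 1 N. I'll keep pushing.

Emit:
arm_command(
  increments=[
    [0.001, 0, 0, 0, 0, 0],
    [0.002, 0, 0, 0, 0, 0],
    [0.003, 0, 0, 0, 0, 0],
    [0.004, 0, 0, 0, 0, 0],
    [0.005, 0, 0, 0, 0, 0],
    [0.006, 0, 0, 0, 0, 0],
    [0.007, 0, 0, 0, 0, 0],
    [0.008, 0, 0, 0, 0, 0],
    [0.009, 0, 0, 0, 0, 0],
    [0.01, 0, 0, 0, 0, 0],
  ],
)

```text
time: 8.25
tool_pos: [575.4, 110.4, 126.2]
tcp_rot: [-90.0, -14.7, 19.8]
ft_force: [-0.2, -0.0, -0.4]
finger_gap: 0.0
```

Emit:
arm_command(
  increments=[
    [0.0005, 0, 0, 0, 0, 0],
    [0.001, 0, 0, 0, 0, 0],
    [0.0015, 0, 0, 0, 0, 0],
    [0.002, 0, 0, 0, 0, 0],
    [0.0025, 0, 0, 0, 0, 0],
    [0.003, 0, 0, 0, 0, 0],
    [0.0035, 0, 0, 0, 0, 0],
    [0.004, 0, 0, 0, 0, 0],
    [0.004, 0, 0, 0, 0, 0],
    [0.004, 0, 0, 0, 0, 0],
  ],
)

```text
time: 9.5
tool_pos: [579.1, 111.7, 127.3]
tcp_rot: [-90.0, -14.7, 19.8]
ft_force: [0.0, -0.4, -0.3]
finger_gap: 0.1
```

Run:
```python
from fit import *
s=r.sense();print(s['time'],s['tool_pos'],s['tcp_rot'],s['ft_force'])
print(R.from_euler('xyz',s['tcp_rot'],degrees=True).inv().apply(s['tool_pos']-tcp(-62,-70.5,10)))
save('scene','s4.png')
im=cv2.imread('pics/s4.png')[200:310,260:400];cv2.imwrite('pics/s4c.png',cv2.resize(im,(763,600),interpolation=2))
```

```text
9.5 [579.08926995 111.65567128 127.31180243] [-90.02051181 -14.66229514  19.80589527] [ 0.0073833  -0.3669901  -0.34610819]
[40.61674536  0.41243618 -0.36887468]
```

View pics/s4c.png

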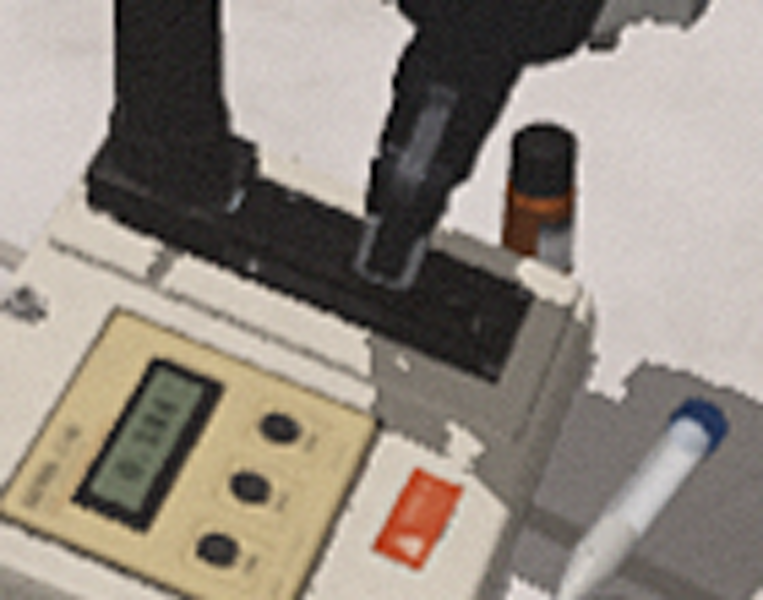

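It is still sliding freely, and the cuvette square is just going under the foot. I'll continue slowly until the force rises.

Emit:
arm_command(
  increments=[
    [0.0005, 0, 0, 0, 0, 0],
    [0.001, 0, 0, 0, 0, 0],
    [0.0015, 0, 0, 0, 0, 0],
    [0.002, 0, 0, 0, 0, 0],
    [0.0025, 0, 0, 0, 0, 0],
    [0.003, 0, 0, 0, 0, 0],
    [0.0035, 0, 0, 0, 0, 0],
    [0.004, 0, 0, 0, 0, 0],
    [0.004, 0, 0, 0, 0, 0],
    [0.004, 0, 0, 0, 0, 0],
  ],
)

```text
time: 10.8
tool_pos: [581.4, 112.5, 127.4]
tcp_rot: [-90.0, -14.4, 19.8]
ft_force: [-7.9, -4.4, 4.2]
finger_gap: 0.0
```

Run:
```python
from fit import *
s=r.sense();print(s['time'],s['ft_force'],s['wrist_torque'])
print(R.from_euler('xyz',s['tcp_rot'],degrees=True).inv().apply(s['tool_pos']-tcp(-62,-70.5,10)),R.from_euler('xyz',s['tcp_rot'],degrees=True).inv().apply(s['ft_force']))
save('scene','s5.png');save('wrist','w5.png')
im=cv2.imread('pics/s5.png')[200:310,260:400];cv2.imwrite('pics/s5c.png',cv2.resize(im,(763,600),interpolation=2))
```

```text
10.8 [-7.87770687 -4.37046698  4.15108741] [-0.61523619  1.38899135 -0.0076951 ]
[43.01065403  0.75845944 -0.30811228] [-7.57559433 -6.2388012  -1.44170179]
```

View pics/s5c.png

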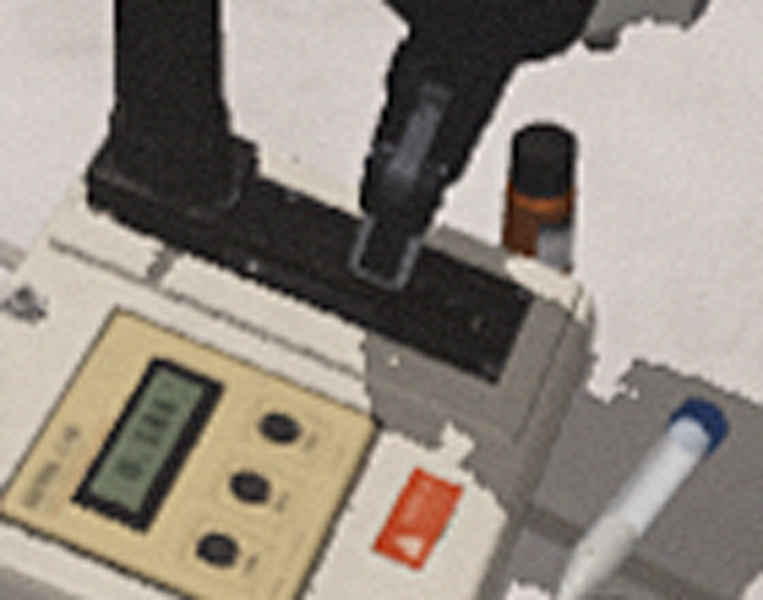

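View pics/w5.png

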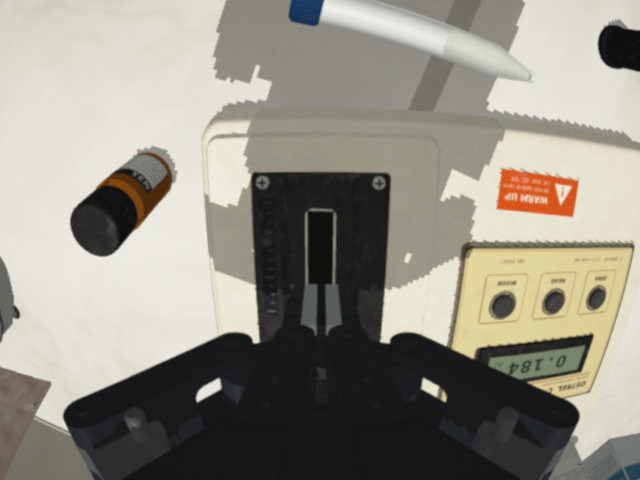

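The force rose to about 10 N with about 28 mm of travel since contact, which fits the hard stop. I'll back off, lift and verify.

Emit:
arm_command(
  increments=[
    [-0.002, 0, 0, 0, 0, 0],
    [-0.006, 0, 0, 0, 0, 0],
    [-0.012, 0, 0, 0, 0, 0],
    [-0.014, -0.015, 0, 0, 0, 0],
    [-0.016, -0.035, 0.01, 0, 0, 0],
    [-0.018, -0.06, 0.03, 0, 0, 0],
    [-0.02, -0.08, 0.055, 0, 0, 0],
    [-0.02, -0.09, 0.075, 0, 0, 0],
    [-0.02, -0.09, 0.085, 0, 0, 0],
    [-0.02, -0.09, 0.085, 0, 0, 0],
  ],
)

```text
time: 12.15
tool_pos: [514.0, 179.0, 210.3]
tcp_rot: [-90.0, -14.7, 19.9]
ft_force: [-1.0, 1.1, -0.2]
finger_gap: 0.2
```

Run:
```python
from fit import *
s=r.sense();print(s['time'],s['tool_pos'],s['tcp_rot'],s['ft_force'])
M=r.camera_model('wrist');json.dump({k:np.array(v).tolist() for k,v in M.items()},open('w6.json','w'))
save('wrist','w6.png');save('scene','s6.png')
for t in ['carriage_front','middle_key_top']:
  for c in ['wrist','scene']:
    for x in r.spot_point(c,t)[:2]:
      h,y0,x0=(12.5,-70.5,-10) if t[0]=='c' else (4.4,51,-14)
      p,d=ray(c,x['position'],M if c=='wrist' else None)
      v=least_squares(lambda v:W(q,top(v[0],v[1],h))-(p+d*v[2]),[x0,y0,300]).x
      print(t,c,np.round(x['position'],1),round(x['conf'],2),v.round(1))
```

```text
12.15 [514.02247653 179.00573836 210.32201744] [-90.02861841 -14.66424652  19.86983043] [-0.97354078  1.12033325 -0.21326906]
carriage_front wrist [196.8 283.7] 0.6 [-10.3 -71.2 264.4]
middle_key_top wrist [368.  273.9] 0.63 [-15.2  47.8 257.5]
middle_key_top scene [306.  284.8] 0.44 [ -10.3   43.9 1012.8]
```

View pics/w6.png

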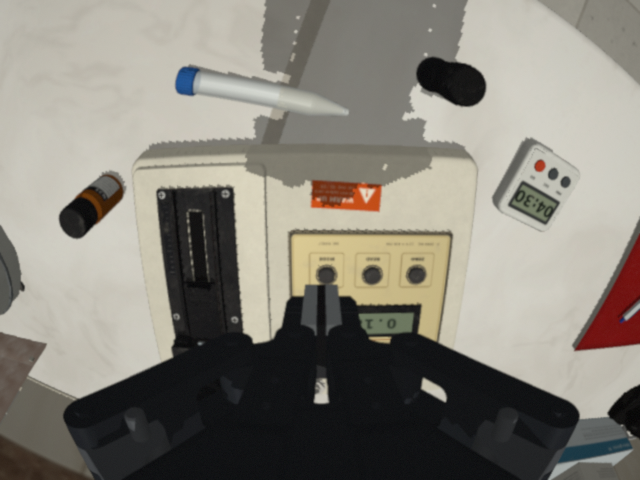

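The carriage front is now at x ≈ -10, which is about 27 mm of travel. The slot in front of it is open in the picture, and the middle key is at (372,274). A second push, slightly higher on the tab, will confirm that this was the true stop.

Run:
```python
from fit import *
M6=json.load(open('w6.json'))
print([proj('wrist',W(q,top(-13.64,y,4.4)),M6).round(1) for y in (19,51,83)])
for p in [(-32,-71,40),(-28,-71,13),(-19,-71,13)]: print(inc(tcp(*p),Rt(q[2])))
im=cv2.imread('pics/w6.png')[225:355,140:460];cv2.imwrite('pics/w6c.png',cv2.resize(im,(800,325),interpolation=2))
```

```text
[array([326.3, 276.3]), array([372.5, 276. ]), array([417.1, 275.5])]
(array([ 0.0069,  0.0591, -0.0846]), array([ 0.0005, -0.0007,  0.    ]))
(array([ 0.011 ,  0.0861, -0.0846]), array([ 0.0005, -0.0007,  0.    ]))
(array([ 0.0203,  0.0861, -0.0845]), array([ 0.0005, -0.0007,  0.    ]))
```

View pics/w6c.png

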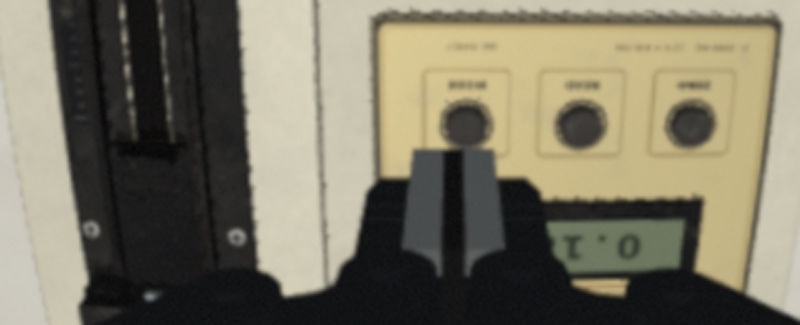

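Emit:
arm_command(
  increments=[
    [0, 0.01, -0.025, 0, 0, 0],
    [0, 0.02, -0.055, 0, 0, 0],
    [0.003, 0.035, -0.078, 0, 0, 0],
    [0.006, 0.055, -0.0846, 0, 0, 0],
    [0.008, 0.075, -0.0846, 0, 0, 0],
    [0.01, 0.086, -0.0846, 0, 0, 0],
    [0.014, 0.086, -0.0846, 0, 0, 0],
    [0.017, 0.086, -0.0846, 0, 0, 0],
    [0.0185, 0.086, -0.0846, 0, 0, 0],
    [0.0185, 0.086, -0.0846, 0, 0, 0],
  ],
)

```text
time: 13.7
tool_pos: [580.3, 112.5, 132.4]
tcp_rot: [-90.0, -14.7, 19.8]
ft_force: [-3.2, -2.3, 3.8]
finger_gap: -0.3
```

Emit:
arm_command(
  increments=[
    [0.0004, 0, 0, 0, 0, 0],
    [0.0008, 0, 0, 0, 0, 0],
    [0.0012, 0, 0, 0, 0, 0],
    [0.0016, 0, 0, 0, 0, 0],
    [0.002, 0, 0, 0, 0, 0],
    [0.0024, 0, 0, 0, 0, 0],
    [0.0028, 0, 0, 0, 0, 0],
    [0.003, 0, 0, 0, 0, 0],
    [0.003, 0, 0, 0, 0, 0],
    [0.003, 0, 0, 0, 0, 0],
  ],
)

```text
time: 14.95
tool_pos: [581.1, 112.8, 132.0]
tcp_rot: [-90.0, -14.4, 19.8]
ft_force: [-16.2, -6.4, 11.2]
finger_gap: 0.3
```

Run:
```python
from fit import *
s=r.sense();Q=R.from_euler('xyz',s['tcp_rot'],degrees=True).inv()
print(s['time'],Q.apply(s['ft_force']),Q.apply(s['tool_pos']-tcp(-62,-70.5,10)))
```

```text
14.95 [-14.05446309 -15.16032885  -0.5700123 ] [ 4.40401784e+01 -3.78491412e+00  9.67837730e-03]
```

It stops at the same place with 14 N along the slope, so the carriage is home. I'll back off and go above the middle key.

Emit:
arm_command(
  increments=[
    [-0.003, 0, 0, 0, 0, 0],
    [-0.009, 0, 0, 0, 0, 0],
    [-0.015, 0, 0, 0, 0, 0],
    [-0.015, -0.015, 0, 0, 0, 0],
    [-0.015, -0.03, 0.01, 0, 0, 0],
    [-0.012, -0.04, 0.035, 0, 0, 0],
    [-0.006, -0.04, 0.065, 0, 0, 0],
    [0, -0.04, 0.095, 0, 0, 0],
    [0.002, -0.04, 0.118, 0, 0, 0],
    [0.002, -0.04, 0.12, 0, 0, 0],
  ],
)

```text
time: 16.2
tool_pos: [534.4, 225.6, 173.3]
tcp_rot: [-90.0, -14.8, 19.9]
ft_force: [0.0, -0.0, -0.1]
finger_gap: 0.1
```

Run:
```python
from fit import *
s=r.sense();print(s['time'],s['tool_pos'],s['tcp_rot'],s['ft_force'])
print(inc(tcp(-13.4,51,10),Rt(q[2])))
save('wrist','w7.png');save('scene','s7.png');save('side','d7.png')
im=cv2.imread('pics/s7.png')[190:330,240:400];im2=cv2.imread('pics/d7.png')[220:320,250:380]
cv2.imwrite('pics/c7.png',np.hstack([cv2.resize(im,(400,350),interpolation=2),cv2.resize(im2,(400,350),interpolation=2)]))
```

```text
16.2 [534.38279169 225.55889047 173.3232385 ] [-90.00773776 -14.76989285  19.93904988] [ 0.0134     -0.04272801 -0.07364722]
(array([ 0.0012,  0.045 , -0.0005]), array([-0.0005,  0.0023,  0.003 ]))
```

View pics/w7.png

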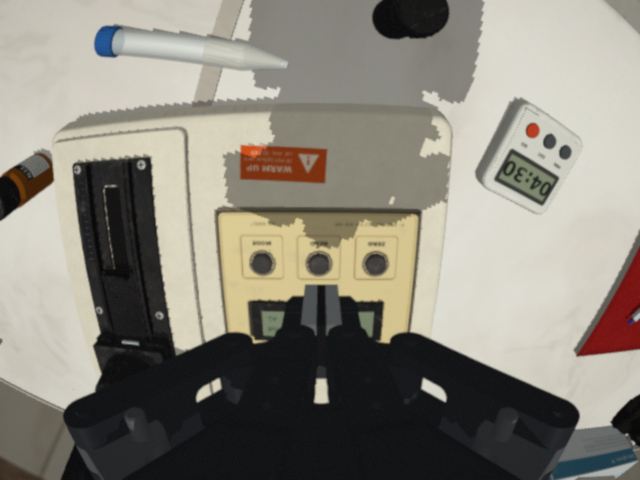

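View pics/c7.png

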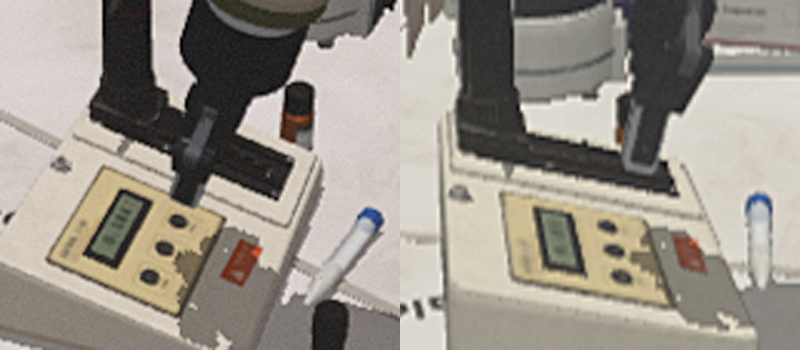

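The key at (318,263) lies under the finger line at column 320. Descending to a hover above it.

Emit:
arm_command(
  increments=[
    [0.001, 0.008, -0.0005, 0, 0.002, 0.003],
    [0.001, 0.018, -0.0005, 0, 0.002, 0.003],
    [0.001, 0.028, -0.0005, 0, 0.002, 0.003],
    [0.001, 0.036, -0.0005, 0, 0.002, 0.003],
    [0.001, 0.042, -0.0005, 0, 0.002, 0.003],
    [0.001, 0.045, -0.0005, 0, 0.002, 0.003],
    [0.001, 0.046, -0.0005, 0, 0.002, 0.003],
    [0.001, 0.047, -0.0005, 0, 0.002, 0.003],
    [0.001, 0.047, -0.0005, 0, 0.002, 0.003],
    [0.001, 0.047, -0.0005, 0, 0.002, 0.003],
  ],
)

```text
time: 17.6
tool_pos: [547.0, 227.6, 126.7]
tcp_rot: [-90.0, -14.5, 19.7]
ft_force: [-0.4, 0.1, -0.2]
finger_gap: -0.2
```

Run:
```python
from fit import *
s=r.sense();Q=R.from_euler('xyz',s['tcp_rot'],degrees=True).inv()
print(s['time'],s['tcp_rot'],Q.apply(s['ft_force']),Q.apply(s['tool_pos']-tcp(-13.5,51,4.4)))
save('wrist','w8.png');save('scene','s8.png');save('side','d8.png')
im=cv2.imread('pics/s8.png')[240:330,250:350];im2=cv2.imread('pics/d8.png')[240:320,260:350]
cv2.imwrite('pics/c8.png',np.hstack([cv2.resize(im,(400,360),interpolation=2),cv2.resize(im2,(400,360),interpolation=2)]))
im=cv2.imread('pics/w8.png')[180:360,200:440];cv2.imwrite('pics/w8c.png',cv2.resize(im,(800,600),interpolation=2))
```

```text
17.6 [-89.98872501 -14.5029035   19.68956401] [-0.34143472  0.09876973  0.18971824] [-0.90557043 -2.379292   -1.93178763]
```

View pics/w8c.png

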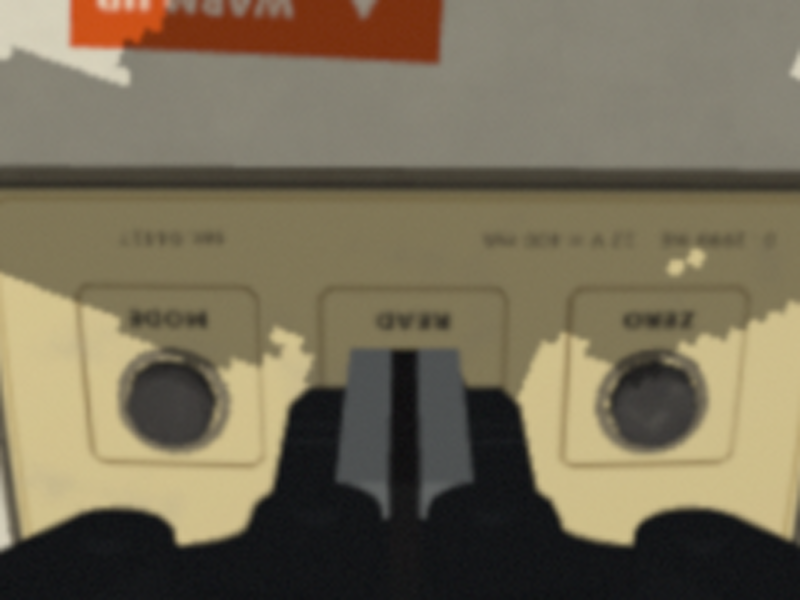

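View pics/c8.png

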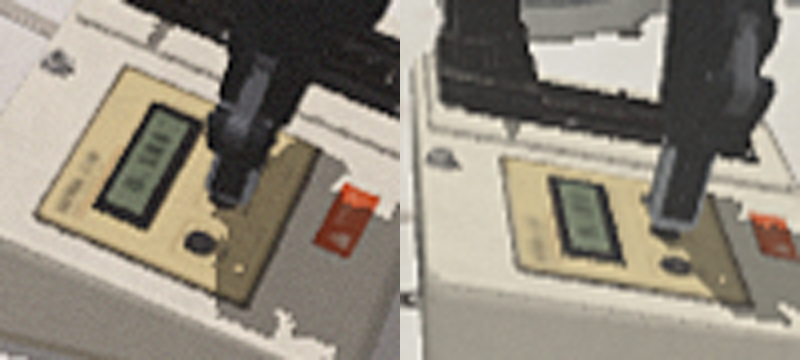

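The tip sits midway between the MODE and ZERO keys and about 2.4 mm above the READ key. Pressing in small steps.

Emit:
arm_command(
  increments=[
    [0.0005, 0, 0.001, 0, 0, 0],
    [0.0005, 0.0004, 0.001, 0, 0, 0],
    [0.0005, 0.0008, 0.001, 0, 0, 0],
    [0.0005, 0.0012, 0.001, 0, 0, 0],
    [0.0005, 0.0016, 0.001, 0, 0, 0],
    [0.0005, 0.002, 0.001, 0, 0, 0],
    [0.0005, 0.0024, 0.001, 0, 0, 0],
    [0.0005, 0.0028, 0.001, 0, 0, 0],
    [0.0005, 0.003, 0.001, 0, 0, 0],
    [0.0005, 0.003, 0.001, 0, 0, 0],
  ],
)

```text
time: 19.0
tool_pos: [547.7, 228.9, 123.8]
tcp_rot: [-90.0, -14.5, 19.7]
ft_force: [-2.4, -0.8, 2.7]
finger_gap: 0.2
```

Emit:
arm_command(
  increments=[
    [0, 0.0003, 0, 0, 0, 0],
    [0, 0.0006, 0, 0, 0, 0],
    [0, 0.0009, 0, 0, 0, 0],
    [0, 0.0012, 0, 0, 0, 0],
    [0, 0.0014, 0, 0, 0, 0],
    [0, 0.0016, 0, 0, 0, 0],
    [0, 0.0018, 0, 0, 0, 0],
    [0, 0.002, 0, 0, 0, 0],
    [0, 0.002, 0, 0, 0, 0],
    [0, 0.002, 0, 0, 0, 0],
  ],
)

```text
time: 20.25
tool_pos: [548.1, 229.0, 123.0]
tcp_rot: [-90.0, -14.5, 19.7]
ft_force: [-14.3, -5.0, 18.2]
finger_gap: -0.1
```

Run:
```python
from fit import *
s=r.sense();Q=R.from_euler('xyz',s['tcp_rot'],degrees=True).inv()
print(s['time'],s['tcp_rot'],Q.apply(s['ft_force']),Q.apply(s['tool_pos']-tcp(-13.5,51,4.4)))
```

```text
20.25 [-89.99708738 -14.45999594  19.69827439] [-10.08123802 -21.38045629   0.11602646] [-0.3634788   1.55893719 -0.96157149]
```

There is 21 N along the key axis at 1.56 mm below the key-top height. That is well above the 6.6 N needed, so the key is at its stop. Releasing.

Emit:
arm_command(
  increments=[
    [0, -0.001, 0, 0, 0, 0],
    [0, -0.003, 0, 0, 0, 0],
    [0, -0.007, 0, 0, 0, 0],
    [0, -0.014, 0, 0, 0, 0],
    [0, -0.025, 0, 0, 0, 0],
    [-0.005, -0.045, 0, 0, 0, 0],
    [-0.01, -0.07, 0, 0, 0, 0],
    [-0.02, -0.09, 0, 0, 0, 0],
    [-0.03, -0.1, 0, 0, 0, 0],
    [-0.03, -0.1, 0, 0, 0, 0],
  ],
)

```text
time: 21.5
tool_pos: [497.4, 210.9, 212.6]
tcp_rot: [-90.0, -14.6, 19.7]
ft_force: [-0.3, -0.3, 0.8]
finger_gap: -0.2
```

Run:
```python
from fit import *
s=r.sense();print(s['time'],s['tool_pos'],s['ft_force'])
M=r.camera_model('wrist');save('wrist','w9.png');save('scene','s9.png')
for x in r.spot_point('wrist','carriage_front')[:2]:
      p,d=ray('wrist',x['position'],M)
      v=least_squares(lambda v:W(q,top(v[0],v[1],12.5))-(p+d*v[2]),[-10,-70,300]).x
      print(np.round(x['position'],1),round(x['conf'],2),v.round(1))
print([proj('wrist',W(q,top(x,-71,11)),M).round(1) for x in (-10.3,-8,-6,31)])
```

```text
21.5 [497.40022384 210.87495963 212.62211057] [-0.29360485 -0.25393769  0.77064883]
[154.9 287.6] 0.62 [ -9.1 -71.1 282.9]
[array([155.5, 285.3]), array([156. , 288.2]), array([156.5, 290.8]), array([164.8, 335.3])]
```

View pics/w9.png

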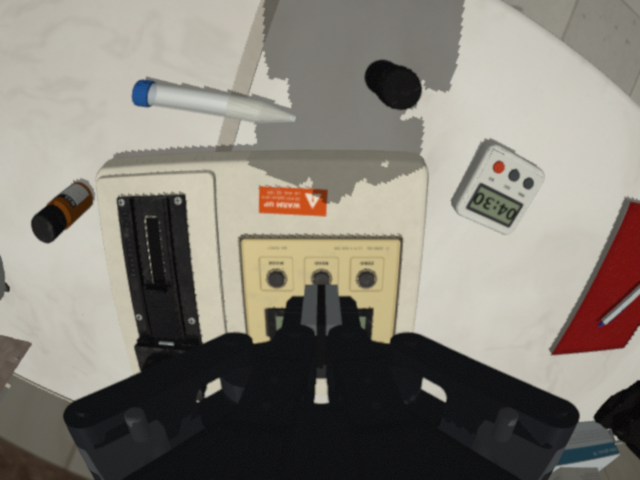

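View pics/s9.png

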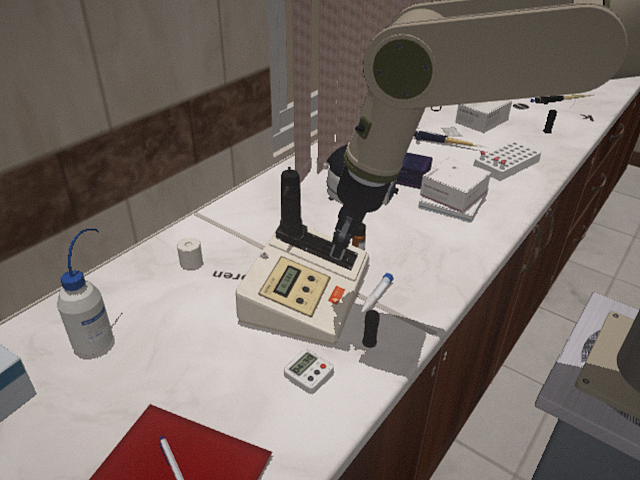

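The carriage front is still at x ≈ -9, the keys look level, and the loose items are at their original pixels: timer (308,370), cap (371,328), tube (378,292). The gripper is clear, so I'm handing in.

```bash
python3 -c "
from bench import r
print(r.hand_in())"
```

```text
the job is handed in; nothing more can be done
None
```

I pushed the carriage home, pressed and released the middle key, and handed the job in after about 21.5 s of the 42 s allowed. No verdict came back.

- **Carriage:** It slid about 27 mm up the track with almost no resistance, then stopped hard. A second push, a little higher on the tab, stopped at the same place with about 14 N along the slope. After the press, the camera put the carriage front at x ≈ -9 mm, against -10 mm before. I had no direct reading of its travel, so "home" rests on that repeated stop.
- **Middle key:** I pressed it square to the slope, to about 21 N and 1.56 mm below the key-top height, so it should have reached its stop. That is under the 35 N limit, but more force than the 6.6 N it needed and less gentle than you asked. I then let it go.
- **Other keys and items:** The fingertips stayed midway between the left and right keys. In the last pictures all three keys looked level. The timer, cap and tube were at their original pixels, and the vial, partly hidden behind the gripper in the scene view, showed no sign of having been moved. The robot was touching nothing at hand-in.
- **What disagreed:** During both carriage pushes the tip also felt an upward force of 6 to 15 N, which I put down to friction on the tab but did not confirm. The detection network's positions for the middle key were off by 3–7 mm in two pictures. I used the key positions read from the images and the fitted pose instead.

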